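# Swing the display lamp over the vase and switch it on

### The job

With one fingertip, push the arm of the swing-arm display lamp round on its post until its shade hangs over the middle of the little white vase and leave it standing there. Then press the push switch on the lamp's foot all the way down and let it spring back. Do not grip the arm, and leave the vase and the other goods on the counter where they stand.

Things in the scene. Friction and masses are not known exactly. Their poses are not given: they have to be found in the camera images.
- lamp: Swing-arm lamp fixed to the counter: wooden foot 210 x 130 x 25 mm carrying an upright dark steel post (20 mm diameter, with a 36 mm hub between 203 and 237 mm up). Origin on the post's axis at counter level; the foot reaches from 160 mm behind (its -x) to 50 mm in front (its +x). Its x axis points from the switch to the post.
- swing_arm (a joint): Angle of the lamp's arm about the upright post (rad), counter-clockwise from above positive; 0 = arm along the lamp's +x. Stops at -1.5 and 1.6. It turns freely against light friction (about 0.22 N m, 2 N at mid-arm) and stays where it is left.
- pivot (a point): Point on the post's axis at the middle height of the arm, 220 mm above the counter; the arm turns about the vertical through it.
- bar_mid (a point): Point on the centre line of the arm, 110 mm from the post's axis; turns with the arm, its x axis points outward along the arm. The arm is a level straight wooden bar with aluminium side faces, 24 mm wide over the faces and 22 mm high (209 to 231 mm above the counter), free to be pushed from 20 to 180 mm from the axis.
- shade (a point): Centre of the lower rim of the dark cone-shaped metal shade hung under the outer end of the arm: 200 mm from the post's axis, 150 mm above the counter. Shade 100 mm diameter at the rim, 62 mm high; a bulb shows 16 mm below the rim.
- switch_top (a point): Centre of the top of the round grey push switch (32 mm diameter) on the lamp's foot, 105 mm from the post on the side away from the arm's swing. Its top is level, and it is pressed straight down.
- switch (a joint): How far the switch is pressed (m): 0 = up, 0.006 = fully down, which takes about 4 N; it springs back.
- vase: Small white ceramic vase, 90 mm high, 52 mm diameter at its belly, narrow neck; loose. Origin at the centre of its underside. It stands in one of three places about 200 mm from the post, within 15 mm of the circle under the shade's centre. The shade passes above it.
- bulb_block: Round light-wood block 58 mm diameter with a pale yellow globe bulb on top, 103 mm high; loose. Origin at the centre of its underside. Leave alone.
- carton: Plain cardboard carton 56 x 56 x 98 mm; loose. Origin at the centre of its underside. Leave alone.
- shade_stack: Stack of grey fabric lampshades, 150 mm diameter, 130 mm high; loose. Origin at the centre of its underside. Leave alone.
Not all that is in view belongs to the job. Leave any black or turquoise look-alike of the vase alone.

How it is judged:
By the outcome, as a careful person would: the job done as asked, in the order asked, and still so for the second after the job is handed in, with the robot touching nothing.
It also fails if it takes over 53 s, if anything falls off the work surface, if the arm or the gripper's body presses on something with over 40 N, if the wrist force passes 120 N, or if a joint passes its speed limit or range.

### The arm

A 7-joint arm with a two-finger parallel gripper is mounted at the origin on the work surface. World frame = base frame: x ahead of the robot, y to its left, z up, the work surface at z = 0. Lengths are in m, angles in rad, forces in N, time in s.
With the tool pointing down it reaches from about 0.4 to 0.85 m from the base axis. Payload 6.9 kg.
Tool frame: the origin (TCP) lies at the very end of the fingers, on their centre line; the grasp point (between the pads) lies 19 mm behind it (manip.hold_point_z is the distance from the TCP to the grasp point, in m); z points along the fingers, y is the line along which they close (so a half turn about z gives the same grasp; the last joint's range is limited). The gripper opens to 85 mm and grips with 20 to 120 N. Pads are 22 mm wide; open, the fingers measure 114 mm over their backs; the gripper's body (76 mm by 85 mm) begins 54 mm behind the grasp point. The pads swing forward as they close: fully open they stand 13 mm farther back than shut.
Start: joints at [1.26, 0.507, -0.238, 1.5, 0.126, 1.149, -0.155], TCP at [0.253, -0.571, 0.231] pointing down, gripper open.
Joint ranges: [-3.08, 3.08], [-0.24, 2.05], [-1.43, 1.35], [0, 2.5], [-1.52, 4.66], [0.17, 1.96], [-2.89, 2.89]. Speed limits (rad/s): [2.39, 2.39, 3.14, 3.14, 3.14, 3.14, 3.14].

### API

Orientations are given as a rotation vector (axis times angle).
In Python, from bench import manip gives the robot as it stands. The module is installed in compiled form; this text tells all that it offers.
- The arm moves only by the shell command python3 -m crank 'ROWS' [FORCE]. ROWS is JSON, a list of rows, each a list of 3 entries, a list of its own where there are three numbers: the shift along the tool's x, y, z in mm, then the turn about the tool's z in rad, then the gripper command: -1 is shut, 1 is fully open, values between are in proportion. In form: [[[dx, dy, dz], spin, jaw], ...]. A call has 1 to 20 rows; each row shifts and turns the commanded pose from where the row before left it, along the tool's axes as they then stand; what a row does not reach is not made up. A row lasts 1/10 s, in which the tool goes at most 50 mm and 8.59 degrees, less where a joint would pass 70% of its speed; a pose out of reach is approached as far as the arm can. A call with a gripper value outside its range is refused whole. The fingers move at their own pace and stop on an object; FORCE is the grip in N (left out, the last holds). Time passes only in rows, so rows that do not move let the fingers close. It gives the time, the measured TCP pose, the force, the opening and the grip force at its end, in the units of the state.
- manip.get_state(): the state, without advancing time (a new reading comes with each control period).
- manip.get_image(name): name is "side" or "top"; returns the picture (480x640x3 uint8, blue, green, red); there is no depth.
- manip.camera_model(name): a dict with "fx", "fy", "cx", "cy" (pixels), "xyz" and "rotation" of the camera in the world. Camera axes: x right, y down, z forward; pixel columns grow to the right and rows downward; lengths in m; the calibration is good to about 2 mm. A picture is of the moment at which its call begins. camera_model takes no time and is no camera call.
- manip.sign_off(): hands the job in; it is judged then, once.
Trained networks look in the newest picture that a camera, given by its name, has taken for a name from the list of things; names that differ only in an ending like _2 or _b are one class to them, and where a whole thing is asked for, a point or a joint stands for the part that bears it (a point fixed in the world has none). Each returns a list of dicts, best first, with "score" (0 to 1); they miss things now and then, are a little off and sometimes report something else, mostly with a low value. They report only what shows in the picture. A call takes as long as a camera call. They do not tell look-alikes from the thing itself.
- manip.look_for(camera, thing): "extent" ([left, top, right, bottom] in pixels, round what is visible of it).
- manip.silhouettes(camera, thing): "mask" (480x640 bool, what is visible of it) and "extent" ([left, top, right, bottom] in pixels, round what is visible of it).
The state is a dict: "t": time; "joint_pos": joint angles; "joint_velocities": joint speeds; "effort": joint torques, N m; "ee_pos": TCP position; "tcp_rot": TCP orientation; "wrist_force": force on the tool from outside, world axes, zero at the start; "ft_torque": the same for the moment, N m; "finger_gap": finger opening in m; "finger_force": force on a finger pad.
Only numpy, scipy, OpenCV 4.12 (cv2) and the standard library are available. Lean on these libraries where they do the work, as an engineer would, in place of code of your own. Each camera call takes 0.05 s, during which the arm holds its last target. There are 200 camera calls.

## Working session

There is one attempt and no reset: what is moved stays moved. The work goes in short steps, Python scripts to look and compute and a shell command to move; the robot and the scene stay as the last step left them, time stands still between calls to the robot, and variables do not carry over. Pictures are saved under pics/ and viewed, at most 10 in all, crops included, and the job is handed in when it is done.

```bash
mkdir -p pics; cat > h.py <<'E'
import numpy as np,cv2
from bench import manip
def cam(n):
    m=manip.camera_model(n);R=np.array(m['rotation'],float)
    if R.size==3:R=cv2.Rodrigues(R)[0]
    return m,R.reshape(3,3),np.array(m['xyz'])
def onplane(n,u,v,z):
    m,R,c=cam(n);d=R@np.array([(u-m['cx'])/m['fx'],(v-m['cy'])/m['fy'],1]);return c+d*(z-c[2])/d[2]
def proj(n,p):
    m,R,c=cam(n);q=R.T@(np.array(p)-c);return np.array([m['fx']*q[0]/q[2]+m['cx'],m['fy']*q[1]/q[2]+m['cy']])
E
python3 - <<'E'
from h import *
for n in('top','side'):
    cv2.imwrite(f'pics/{n}0.png',manip.get_image(n))
    m,R,c=cam(n);print(n,c,R.round(3).tolist(),m['fx'])
    for t in('lamp','swing_arm','shade','switch','vase'):
        print(t,[(round(d['score'],2),np.round(d['extent']).tolist()) for d in manip.look_for(n,t)[:4]])
s=manip.get_state();print(s['t'],s['ee_pos'],s['tcp_rot'],s['wrist_force'],s['finger_gap'])
E
```

```text
top [0.36006284 0.12459163 1.35041664] [[-0.005, -0.977, 0.212], [-1.0, 0.005, 0.001], [-0.002, -0.212, -0.977]] 535.3512021836325
lamp [(0.57, [317.0, 187.0, 450.0, 338.0])]
swing_arm [(0.87, [316.0, 186.0, 425.0, 261.0])]
shade [(0.74, [318.0, 188.0, 422.0, 261.0])]
switch [(0.47, [411.0, 300.0, 422.0, 312.0])]
vase [(0.79, [367.0, 185.0, 383.0, 207.0]), (0.75, [393.0, 158.0, 413.0, 184.0]), (0.72, [314.0, 178.0, 329.0, 197.0]), (0.61, [398.0, 192.0, 418.0, 214.0])]
side [ 0.9501832  -0.47492205  0.99699064] [[0.886, 0.359, -0.293], [0.463, -0.69, 0.557], [-0.002, -0.629, -0.777]] 551.9435737730864
lamp []
swing_arm [(0.58, [226.0, 239.0, 364.0, 295.0])]
shade [(0.79, [224.0, 237.0, 366.0, 296.0]), (0.19, [190.0, 322.0, 204.0, 334.0])]
switch [(0.57, [190.0, 323.0, 205.0, 336.0]), (0.35, [292.0, 245.0, 315.0, 288.0])]
vase [(0.95, [335.0, 334.0, 359.0, 369.0]), (0.94, [300.0, 368.0, 326.0, 404.0]), (0.73, [343.0, 381.0, 372.0, 418.0]), (0.69, [329.0, 429.0, 360.0, 466.0])]
0.6 [ 0.25299921 -0.57148457  0.23127861] [-3.07358107e+00 -6.49958818e-01 -4.21117464e-05] [ 0.08855244 -0.49054726 -0.29867376] 0.08553716267591123
```

View pics/top0.png

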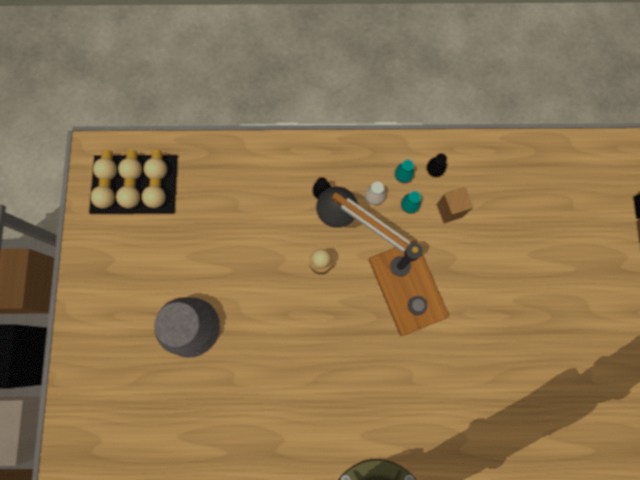

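View pics/side0.png

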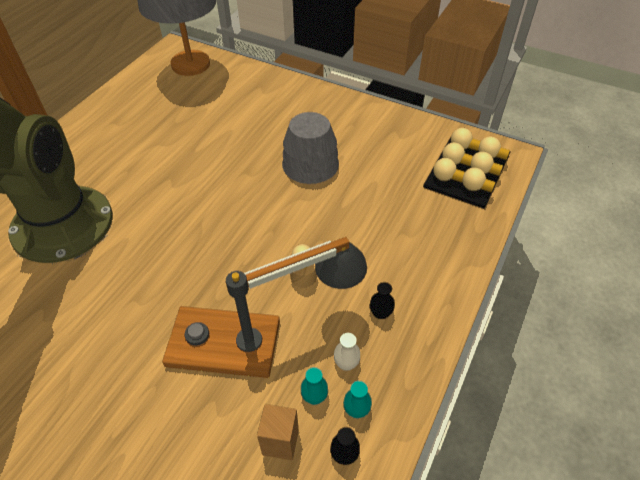

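Vase look-alikes in the top view are black (321,188), black (437,165), turquoise (405,171) and turquoise (411,203). The white one at (376,192) top, (347,352) side is the only white vase, so that is my choice. The arm points up-left from the hub at (414,249) to the shade at (337,206), so it must turn clockwise.

```bash
cat > meas.py <<'E'
from h import *
from scipy.optimize import least_squares
def pick(n,t,near,r=25):
    for d in manip.silhouettes(n,t):
        e=d['extent'];c=((e[0]+e[2])/2,(e[1]+e[3])/2)
        if np.hypot(c[0]-near[0],c[1]-near[1])<r: 
            ys,xs=np.nonzero(d['mask']);return np.array([xs.mean(),ys.mean()]),d
def tri(obs,z=None):
    f=lambda p:np.concatenate([proj(n,p)-o for n,o in obs.items()])
    s=least_squares(f,[.6,0,.1]);return s.x,np.abs(s.fun).max()
if __name__=='__main__':
    it,isd=manip.get_image('top'),manip.get_image('side')
    a=it[130:350,290:490];b=isd[220:420,160:400]
    cv2.imwrite('pics/c1.png',np.hstack([cv2.resize(a,None,fx=2,fy=2)[:400],cv2.resize(b,(400,400))]))
    for t,nt,ns in(('vase',(376,192),(347,352)),('switch',(417,306),(197,330))):
        o={'top':pick('top',t,nt),'side':pick('side',t,ns)}
        print(t,{k:(v[0].round(1).tolist(),np.round(v[1]['extent']).tolist()) if v else None for k,v in o.items()})
        if all(o.values()):print(tri({k:v[0] for k,v in o.items()}))
    print('switch on z', onplane('top',417.5,305.5,.035),onplane('side',197,328,.035))
    p=onplane('top',414,249,.237);q=onplane('side',237,280,.237);print('hub top',p,q)
E
python3 meas.py
```

```text
vase {'top': ([375.0, 193.9], [369.0, 182.0, 383.0, 208.0]), 'side': ([346.8, 352.0], [333.0, 333.0, 361.0, 368.0])}
(array([ 0.75974359, -0.00990208,  0.03932937]), np.float64(0.13885898592840817))
switch {'top': ([417.1, 304.8], [410.0, 299.0, 424.0, 311.0]), 'side': ([195.5, 330.9], [188.0, 323.0, 204.0, 336.0])}
(array([ 0.47615459, -0.10633132,  0.04035449]), np.float64(0.6160162677133201))
switch on z [ 0.47628064 -0.10670565  0.035     ] [ 0.4713645  -0.09825285  0.035     ]
hub top [ 0.57767359 -0.06888331  0.237     ] [ 0.57736294 -0.07108639  0.237     ]
```

View pics/c1.png

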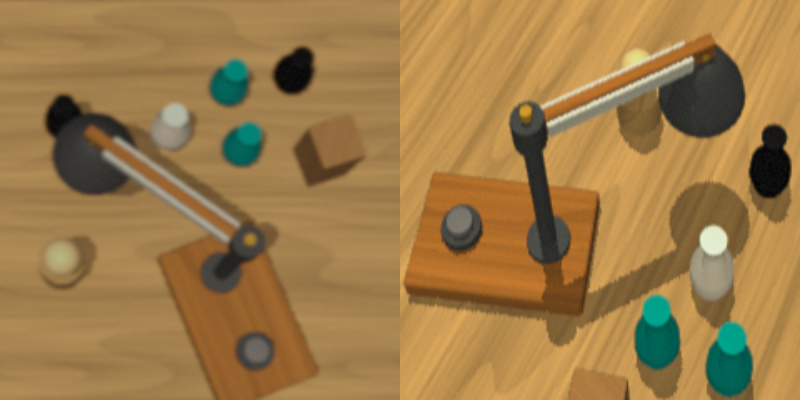

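The crop confirms the white vase at (172,125) left and (712,265) right, clear of the turquoise and black ones. Next I work out the contact point and arc.

```bash
cat > plan.py <<'E'
from h import *
P=np.array([.5775,-.070]);V=np.array([.7597,-.0099])
def tool():
    s=manip.get_state();return np.array(s['ee_pos']),cv2.Rodrigues(np.array(s['tcp_rot']))[0],s
def delta(target):
    p,R,s=tool();return (R.T@(np.array(target)-p)*1000).round(1)
E
python3 - <<'E'
from plan import *
for n,u,v in(('top',341,200),('side',(560+0)/600*0+160+(700-400)*.6,220+45*.5)):
    q=onplane(n,u,v,.231)[:2]-P;print(n,q,np.hypot(*q),np.arctan2(q[1],q[0]))
d=V-P;print('target',np.hypot(*d),np.arctan2(d[1],d[0]))
p,R,s=tool();print(R.round(3).tolist())
print('bulb',onplane('top',321,260,.1))
E
```

```text
top [0.11069722 0.15416299] 0.18978962450202913 0.9480566228645506
side [0.1151194  0.15515986] 0.19320212187911348 0.932473202923674
target 0.1918563264528955 0.3186188685739834
[[0.914, 0.405, 0.0], [0.405, -0.914, 0.0], [0.0, -0.0, -1.0]]
bulb [0.57910516 0.12866968 0.1       ]
```

```bash
python3 -m crank '[[[0,0,-40],0,-1],[[0,0,-40],0,-1],[[20,-15,-20],0,-1],[[32,-24,0],0,-1],[[32,-24,0],0,-1],[[32,-24,0],0,-1],[[32,-24,0],0,-1],[[32,-24,0],0,-1],[[32,-24,0],0,-1],[[32,-24,0],0,-1],[[32,-24,0],0,-1],[[32,-24,0],0,-1],[[32,-24,0],0,-1],[[32,-24,0],0,-1],[[32,-24,0],0,-1],[[32,-24,0],0,-1],[[32,-24,0],0,-1],[[32,-24,0],0,-1],[[32,-23,0],0,-1],[[32,-23,0],0,-1]]'
python3 -m crank '[[[0,0,0],-0.13,-1],[[0,0,0],-0.13,-1],[[0,0,0],-0.13,-1],[[0,0,0],-0.13,-1],[[0,0,0],0,-1]]'
python3 -c "
from plan import *
p,R,s=tool();print(np.arctan2(R[1,0],R[0,0]),delta([.605,.046,.195]),s['finger_gap'],s['wrist_force'])"
```

```text
t: 2.9
ee_pos: [0.5989, 0.0432, 0.3314]
tcp_rot: [3.073, 0.649, 0.0]
wrist_force: [0.4, -0.2, -0.1]
finger_gap: 0.0003
finger_force: 0.0
t: 3.4
ee_pos: [0.5983, 0.0417, 0.3312]
tcp_rot: [-2.802, -1.421, 0.0]
wrist_force: [-0.6, -0.4, 0.1]
finger_gap: 0.0002
finger_force: 0.0
0.9386112249397394 [  7.5   2.9 136.2] 0.0002120967790879565 [-0.55649031 -0.35253622  0.1270836 ]
```

```bash
python3 -m crank '[[[7,0,30],0,-1],[[0,0,40],0,-1],[[0,0,40],0,-1],[[0,0,26],0,-1],[[0,0,0],0,-1],[[0,0,0],0,-1]]'
python3 - <<'E'
from plan import *
a=manip.get_image('top')[150:350,280:480];b=manip.get_image('side')[200:400,160:400]
cv2.imwrite('pics/c2.png',np.hstack([cv2.resize(a,(400,400)),cv2.resize(b,(400,400))]))
E
```

```text
t: 4.0
ee_pos: [0.6027, 0.0476, 0.196]
tcp_rot: [-2.805, -1.415, -0.0]
wrist_force: [0.6, 0.7, 0.7]
finger_gap: 0.0001
finger_force: 0.0
```

View pics/c2.png

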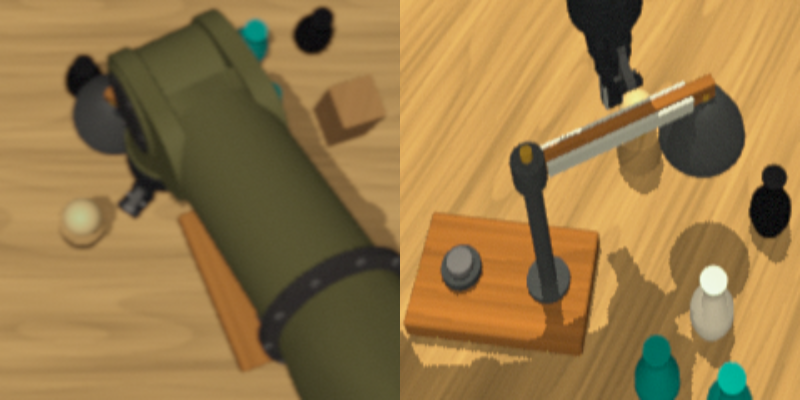

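The tip at (607,105) right is on the near side of the bar, level with mid-arm and clear. I push most of the way, turning the tool with the arm.

```bash
python3 -m crank '[[[0,10,0],0,-1],[[0,8,0],0,-1],[[0,4,0],0,-1],[[1.3,5.5,0],0.05,-1],[[1.3,5.5,0],0.05,-1],[[1.3,5.5,0],0.05,-1],[[1.3,5.5,0],0.05,-1],[[1.3,5.5,0],0.05,-1],[[1.3,5.5,0],0.05,-1],[[1.3,5.5,0],0.05,-1],[[1.3,5.5,0],0.05,-1],[[1.3,5.5,0],0.05,-1],[[0.8,3.3,0],0.03,-1],[[0,0,0],0,-1],[[0,0,0],0,-1]]'
cat > look2.py <<'E'
from plan import *
import sys
a=manip.get_image('top')[130:350,280:500];b=manip.get_image('side')[200:400,160:400]
cv2.imwrite(sys.argv[1],np.hstack([cv2.resize(a,(400,400)),cv2.resize(b,(400,400))]))
p,R,s=tool();y=np.arctan2(R[1,0],R[0,0]);d=p[:2]-P
x=np.hypot(*d);ang=np.arctan2(d[1],d[0])-np.arcsin(26.5e-3/x)
print('yaw',y,'bar angle if in contact',ang,'r',x)
for n in('top','side'):
    print([(round(q['score'],2),np.round(q['extent']).tolist()) for q in manip.look_for(n,'vase')[:6]])
E
python3 look2.py pics/c3.png
```

```text
t: 5.6
ee_pos: [0.6642, 0.0031, 0.1954]
tcp_rot: [3.06, 0.712, 0.001]
wrist_force: [0.2, -0.7, 0.2]
finger_gap: -0.0
finger_force: 0.0
yaw 0.4575269498359278 bar angle if in contact 0.4665676311201825 r 0.11347828589579387
[(0.56, [314.0, 176.0, 334.0, 200.0]), (0.53, [446.0, 151.0, 445.0, 162.0]), (0.39, [347.0, 162.0, 415.0, 262.0])]
[(0.93, [301.0, 368.0, 327.0, 404.0]), (0.78, [374.0, 284.0, 395.0, 319.0]), (0.69, [335.0, 334.0, 362.0, 372.0]), (0.67, [344.0, 383.0, 374.0, 419.0]), (0.66, [188.0, 324.0, 204.0, 338.0]), (0.62, [329.0, 430.0, 358.0, 470.0])]
```

View pics/c3.png

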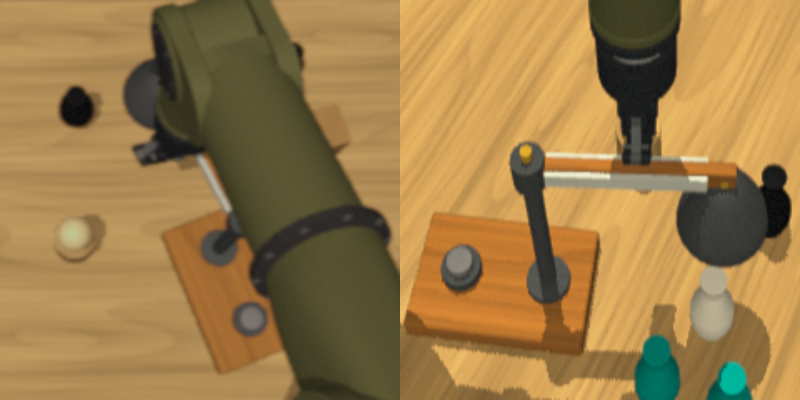

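The arm has swung and its end is at (736,170) in the side crop. The vase at (712,303) has not moved. I check the actual bar angle before the final nudge.

```bash
python3 - <<'E'
from plan import *
for u,v in((706,161),(706,172),(736,170)):
    q=onplane('side',160+(u-400)*.6,200+v*.5,.231)[:2]-P;print(q,np.hypot(*q),np.arctan2(q[1],q[0]))
im=manip.get_image('side');
for a in(.30,.34,.38,.42,.46,.5):
    print(a,[proj('side',[*(P+r*np.array([np.cos(a),np.sin(a)])),.231]).round(1).tolist() for r in(.1,.18,.21)])
cv2.imwrite('pics/c4.png',cv2.resize(im[255:315,215:385],None,fx=4,fy=4,interpolation=cv2.INTER_CUBIC))
E
```

```text
[0.15705191 0.08427665] 0.17823539930379642 0.49250995743066683
[0.16198451 0.07422819] 0.17818194505014018 0.4296872050122793
[0.18785246 0.08997018] 0.20828629364442852 0.4466586565331169
0.3 [[295.9, 290.5], [343.4, 297.7], [361.5, 300.5]]
0.34 [[296.4, 288.5], [344.0, 294.1], [362.1, 296.2]]
0.38 [[296.7, 286.5], [344.4, 290.5], [362.4, 292.0]]
0.42 [[297.0, 284.5], [344.7, 286.9], [362.6, 287.8]]
0.46 [[297.1, 282.6], [344.7, 283.4], [362.6, 283.6]]
0.5 [[297.2, 280.6], [344.6, 279.8], [362.4, 279.5]]
```

View pics/c4.png

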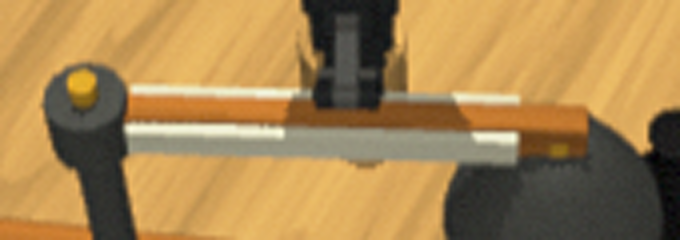

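The bar's centre line gives about 0.45 rad and the target is 0.319, so 0.13 rad remains. I push that, back off and rise.

```bash
python3 -m crank '[[[0.8,3.3,0],0.03,-1],[[0.8,3.3,0],0.03,-1],[[0.8,3.3,0],0.03,-1],[[0.5,2.2,0],0.02,-1],[[0.3,1.1,0],0.01,-1],[[0.3,1.1,0],0.01,-1],[[0,0,0],0,-1],[[0,0,0],0,-1]]'
python3 -c "
from plan import *
p,R,s=tool();d=p[:2]-P;x=np.hypot(*d);print(np.arctan2(R[1,0],R[0,0]),np.arctan2(d[1],d[0])-np.arcsin(.0265/x))"
python3 -m crank '[[[0,-10,0],0,-1],[[0,-15,0],0,-1],[[0,-5,-40],0,-1],[[0,0,-50],0,-1],[[-40,0,-30],0,-1],[[-45,0,0],0,-1],[[-45,0,0],0,-1],[[-45,0,0],0,-1],[[0,0,0],0,-1],[[0,0,0],0,-1]]'
python3 - <<'E'
from plan import *
im=manip.get_image('side');it=manip.get_image('top')
for a in(.26,.29,.32,.35,.38):
    print(a,[[proj(n,[*(P+r*np.array([np.cos(a),np.sin(a)])),.231]).round(1).tolist() for r in(.1,.21)] for n in('top','side')])
cv2.imwrite('pics/c5.png',np.vstack([cv2.resize(im[245:315,215:385],None,fx=4,fy=4,interpolation=cv2.INTER_CUBIC),cv2.resize(it[170:240,320:490],None,fx=4,fy=4,interpolation=cv2.INTER_CUBIC)]))
print(manip.look_for('top','shade'),manip.look_for('side','shade'))
E
```

```text
t: 6.65
ee_pos: [0.6729, -0.0086, 0.1953]
tcp_rot: [3.1, 0.511, 0.0]
wrist_force: [-0.7, 0.1, 1.0]
finger_gap: 0.0001
finger_force: 0.4
0.3268729218628579 0.33613334802594097
t: 7.65
ee_pos: [0.497, -0.0356, 0.3161]
tcp_rot: [3.099, 0.511, 0.003]
wrist_force: [0.5, 0.0, 0.1]
finger_gap: 0.0002
finger_force: 0.0
0.26 [[[400.3, 205.9], [385.8, 159.6]], [[295.4, 292.4], [360.7, 304.7]]]
0.29 [[[399.0, 206.3], [383.1, 160.3]], [[295.8, 291.0], [361.3, 301.5]]]
0.32 [[[397.7, 206.7], [380.4, 161.2]], [[296.1, 289.5], [361.8, 298.3]]]
0.35 [[[396.4, 207.1], [377.7, 162.1]], [[296.5, 288.0], [362.2, 295.2]]]
0.38 [[[395.2, 207.6], [375.1, 163.0]], [[296.7, 286.5], [362.4, 292.0]]]
[{'extent': [359.1, 157.3, 408.7, 233.0], 'score': 0.97}] [{'extent': [223.6, 270.1, 378.7, 341.0], 'score': 0.92}, {'extent': [188.7, 322.3, 204.9, 339.4], 'score': 0.56}]
```

View pics/c5.png

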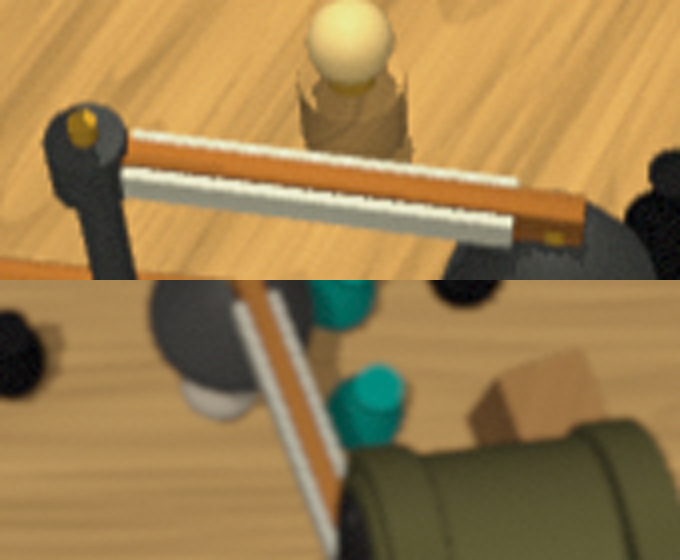

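Both views put the bar at about 0.33 rad against a target of 0.319, about 2 mm at the shade. It hangs over the vase, whose white edge shows under the rim at (218,400), and nothing else moved. Now the switch.

```bash
python3 -c "
from plan import *
print(delta([.477,-.106,.06]))"
```

```text
[-43.3  60.2 255.1]
```

```bash
python3 -m crank '[[[-22,30,0],0,-1],[[-21,30,0],0,-1],[[0,0,40],0,-1],[[0,0,50],0,-1],[[0,0,50],0,-1],[[0,0,50],0,-1],[[0,0,40],0,-1],[[0,0,20],0,-1],[[0,0,0],0,-1],[[0,0,0],0,-1]]'
python3 - <<'E'
from plan import *
print(delta([.477,-.106,.04]))
im=manip.get_image('side');cv2.imwrite('pics/c6.png',cv2.resize(im[240:390,120:390],None,fx=2.9,fy=2.9))
E
```

```text
t: 8.85
ee_pos: [0.4768, -0.1062, 0.0652]
tcp_rot: [-3.099, -0.512, 0.001]
wrist_force: [0.6, 0.5, 0.5]
finger_gap: -0.0003
finger_force: 0.0
[ 0.3 -0.2 25.2]
```

View pics/c6.png

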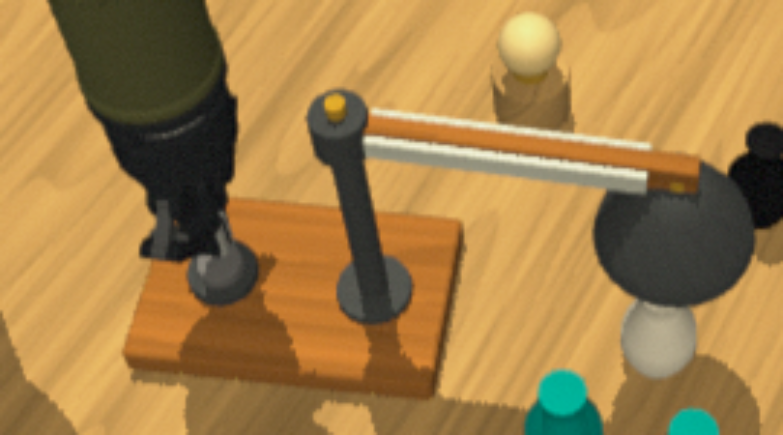

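The tip is right above the switch at (223,270), and the lamp arm is untouched. I press in small steps.

```bash
python3 -m crank '[[[0,0,10],0,-1],[[0,0,8],0,-1],[[0,0,4],0,-1],[[0,0,2],0,-1],[[0,0,0],0,-1],[[0,0,0],0,-1]]'; python3 -m crank '[[[0,0,2],0,-1],[[0,0,0],0,-1]]'; python3 -m crank '[[[0,0,2],0,-1],[[0,0,0],0,-1]]';python3 -m crank '[[[0,0,2],0,-1],[[0,0,0],0,-1]]'
```

```text
t: 9.5
ee_pos: [0.4764, -0.107, 0.0416]
tcp_rot: [3.099, 0.511, 0.001]
wrist_force: [1.0, -1.1, 3.6]
finger_gap: 0.0006
finger_force: 1.8
t: 9.7
ee_pos: [0.4765, -0.107, 0.0408]
tcp_rot: [3.099, 0.511, 0.002]
wrist_force: [-2.1, 0.0, 19.6]
finger_gap: 0.0
finger_force: 9.8
t: 9.9
ee_pos: [0.4766, -0.107, 0.0403]
tcp_rot: [3.097, 0.511, 0.004]
wrist_force: [-7.2, 1.3, 42.3]
finger_gap: 0.0004
finger_force: 20.5
t: 10.1
ee_pos: [0.4767, -0.1071, 0.0399]
tcp_rot: [3.096, 0.511, 0.005]
wrist_force: [-12.9, 1.1, 63.2]
finger_gap: 0.0001
finger_force: 31.2
```

A spring load of about 4 N and then a hard stop: the switch is fully down. Release and lift away.

```bash
python3 -m crank '[[[0,0,-5],0,-1],[[0,0,-5],0,-1],[[0,0,0],0,-1]]'; python3 -m crank '[[[0,0,-15],0,-1],[[0,0,-40],0,-1],[[0,0,-45],0,-1],[[0,0,-45],0,-1],[[0,0,-45],0,-1],[[-30,30,-30],0,-1],[[-30,30,0],0,-1],[[-20,40,0],0,-1],[[0,45,0],0,-1],[[0,45,0],0,-1],[[0,45,0],0,-1],[[0,0,0],0,-1],[[0,0,0],0,-1]]'
python3 - <<'E'
from plan import *
im=manip.get_image('side');it=manip.get_image('top')
cv2.imwrite('pics/c7.png',np.hstack([cv2.resize(im[240:440,150:350+50],(500,400)),cv2.resize(it[150:350,300:450],(300,400))]))
E
```

```text
t: 10.4
ee_pos: [0.4763, -0.1069, 0.0459]
tcp_rot: [3.099, 0.511, 0.002]
wrist_force: [1.1, -1.2, 1.6]
finger_gap: 0.0
finger_force: 0.8
t: 11.7
ee_pos: [0.4758, -0.354, 0.2621]
tcp_rot: [-3.097, -0.508, 0.003]
wrist_force: [0.5, 0.6, 0.6]
finger_gap: 0.0001
finger_force: 0.0
```

View pics/c7.png

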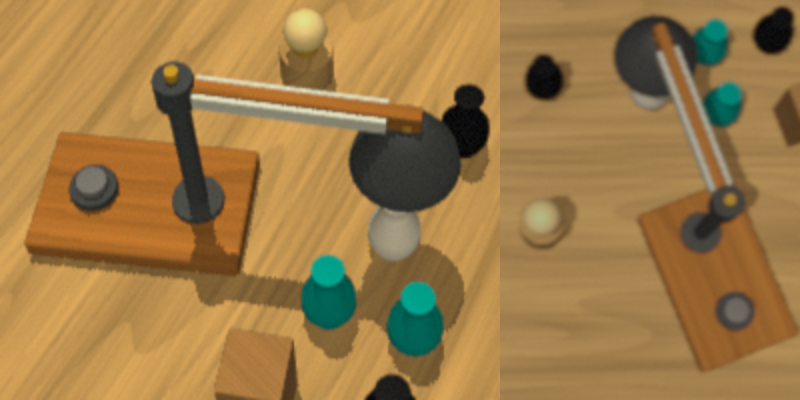

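The arm stands at about 0.33 rad with the shade over the white vase. The switch is up, the other goods are unmoved and the robot is clear.

```bash
python3 -c "
from bench import manip
print(manip.sign_off())"
```

```text
the job is handed in; nothing more can be done
None
```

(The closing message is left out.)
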